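Carry a wheeled axle level into the bearing cradle

ROBOT

A 6-joint arm with a two-finger parallel gripper is mounted at the origin on the work surface. World frame = base frame: x ahead of the robot, y to its left, z up, the work surface at z = 0. Lengths are in m, angles in rad, forces in N, time in s.
With the tool pointing down it reaches from about 0.4 to 0.825 m from the base axis. Payload 7 kg.
Tool frame: the origin (TCP) lies on the centre line of the jaws, within the pads' length; the fingertips stand 22 mm ahead of it and the grasp point (between the pads) lies 3 mm ahead of it; z points along the fingers, y is the line along which they close (so a half turn about z gives the same grasp; the last joint's range is limited). The gripper opens to 88 mm and grips with 3 to 60 N. Pads are 19 mm wide; open, the fingers measure 130 mm over their backs; the gripper's body (78 mm by 193 mm) begins 47 mm behind the grasp point.
Start: joints at [-0.89, 0.359, 0.012, 0, -1.224, -0.288], TCP at [0.258, -0.624, 0.249] pointing down, gripper open.
Joint ranges: [-3.07, 3.07], [-1.43, 2.12], [-1.02, 1.25], [-3.03, 1.67], [-3.05, -0], [-3.03, 3.03]. Speed limits (rad/s): [2.39, 2.39, 3.01, 3.14, 3.14, 3.14].

INTERFACE

Orientations are given as [roll, pitch, yaw] about the fixed x, y, z axes, in that order (R = Rz(yaw) Ry(pitch) Rx(roll)).
In Python, from station import monitor, viewer, order gives the robot as it stands. The module is installed in compiled form; this text tells all that it offers.
- The arm moves only by the tool servo_tool, never from a script. Its argument "targets" is a list of rows, each an object with "angular": the turn, a rotation vector about the tool's x, y, z in degrees, a list of three; "xyz": the shift along the tool's x, y, z in cm, a list of three; "claw": the finger opening in cm, from 0 to 8.76. A call has 1 to 20 rows; each row shifts and turns the commanded pose from where the row before left it, along the tool's axes as they then stand; what a row does not reach is not made up. A row lasts 1/10 s, in which the tool goes at most 50 mm and 8.59 degrees, less where a joint would pass 70% of its speed; a pose out of reach is approached as far as the arm can. A call is refused whole if a number of a shift passes 5 or a number of a turn 8.59, either way. A call with a gripper value outside its range is refused whole. The fingers move at their own pace and stop on an object; "force" is the grip in N (left out, the last holds). Time passes only in rows, so rows that do not move let the fingers close. It gives the time, the measured TCP pose, the force, the opening and the grip force at its end, in the units of the state.
- monitor.get_state(): the state, without advancing time (a new reading comes with each control period).
- viewer.grab_frame(name): name is "scene" or "top" or "wrist"; returns a dict with "color" (420x560x3 uint8, blue, green, red), "fovy" (degrees; the focal length in pixels is half the picture's height over the tangent of half this angle, whatever the lens; pixels are square), "cx", "cy" (the principal point, pixels), "R" (3x3) and "t" (3): a world point X has camera coordinates R X + t. Camera axes: x right, y down, z forward; pixel columns grow to the right and rows downward; lengths in m; the calibration is good to about 2 mm. A picture is of the moment at which its call begins. There is no depth.
- order.job_done(): hands the job in; it is judged then, once.
The state is a dict: "t": time; "q": joint angles; "qd": joint speeds; "joint_efforts": joint torques, N m; "eef_pos": TCP position; "ee_rot": TCP orientation; "force": force on the tool from outside, world axes, zero at the start; "moment": the same for the moment, N m; "width": finger opening in m; "gripper_force": force on a finger pad.
Only numpy, scipy, OpenCV 4.12 (cv2) and the standard library are available. Lean on these libraries where they do the work, as an engineer would, in place of code of your own. Each camera call takes 0.05 s, during which the arm holds its last target. There are 200 camera calls.

TASK

Pick the trolley axle up off the grey V-rests at its balance point, so that it hangs level although the wheel makes one end heavy, and carry it over level. Lower it gently, without dropping it, into both V-saddles of the blue assembly cradle with its wheel centred over the yellow band, let go, and then push the red keeper flap right down over the axle. Leave the bottle, the spare wheel and the tools on the bench where they are.

Things in the scene. Friction and masses are not known exactly. Their poses are not given: they have to be found in the camera images.
- axle: Trolley axle: straight steel tube, 20 mm diameter, 330 mm long, with a dark rubber wheel near one end. Origin: on the tube's axis at mid-length; x along the tube towards the wheel (centre at x = +115 mm), which starts away from the robot; it may lie rolled about x. Tube about 0.24 kg, wheel about 0.28 kg: it balances at x = +62 mm (53 mm from the wheel's centre); hold it within 20 mm of there.
- axle_wheel (a point): Centre of the wheel on the axle (axle x = +115 mm). Wheel 75 mm in diameter, 26 mm wide (30 mm at the grey hub); 37 mm of bare tube stick out beyond it. The axle's masses may be 15 percent more or less, both alike.
- stand: Fixed start stand: dark steel plate 350 x 100 x 8 mm, two grey plastic V-rests 14 mm thick, open at the top, at x = -110 and +147 mm, nothing between them. Origin: under the plate's centre, on the bench; x along the axle to its wheel end. The axle lies in it level, its axis 55 mm above the bench, its middle within 3 mm of the plate's centre. Left or right of the robot.
- cradle: Fixed cradle: blue plate 360 x 110 x 8 mm, two aluminium V-saddles 14 mm thick at x = -110 and +147 mm, mouth 41 mm wide, tops 71 mm above the bench. Origin: under the plate's centre, on the bench; x to the wheel end (away from the robot), z up. A seated axle lies along x, its axis 65 mm above the bench. Yellow band 34 mm wide at x = +115 mm: wheel goes there, axle's middle then at x = 0.
- keeper (a joint): Angle (rad) of the red keeper flap on the cradle: 0 shut, flat over the axle at the saddle x = -110 mm, 1.5 mm above the tube; grows as it opens, 1.57 upright, more leans out to the cradle's -y side; limit 2.1. Starts open, 1.45 to 2.0. Stiff hinge (0.025 N m, under 1 N at the tip): stays where it is left, must be pushed all the way down.
- keeper_tip (a point): Middle of the free end of the keeper flap, a red plate 24 mm wide (along cradle x), 70 mm long, 6 mm thick. It turns about a line along the cradle's x axis at cradle x = -110 mm, y = -36 mm, z = 79.5 mm; shut, the free end is at cradle y = +34 mm and its top face at z = 82.5 mm.
- bottle: Bystander, to be left alone: small red thread-locking bottle with a black cap, 32 mm across, 85 mm tall. Origin: centre of its underside.
- spare_wheel: Bystander, to be left alone: a spare 75 mm trolley wheel lying flat, 26 mm thick. Origin: centre of its underside.
- wrench: Bystander, to be left alone: steel wrench lying flat on the left side of the bench. Origin: centre of its underside.
- screwdriver: Bystander, to be left alone: screwdriver lying on the right side of the bench. Origin: centre of its underside.

How it is judged:
By the outcome, as a careful person would: the job done as asked, in the order asked, and still so for the second after the job is handed in, with the robot touching nothing.
It also fails if it takes over 64 s, if anything falls off the work surface, if the arm or the gripper's body presses on something with over 40 N, if the wrist force passes 120 N, or if a joint passes its speed limit or range.

## Working session

There is one attempt and no reset: what is moved stays moved. The work goes in short steps, Python scripts to look and compute and a tool call to move; the robot and the scene stay as the last step left them, time stands still between calls to the robot, and variables do not carry over. Pictures are saved under pics/ and viewed, at most 10 in all, crops included, and the job is handed in when it is done.

Besides the shell and the picture viewer there is one more tool, called after "Emit:" by a JSON object that holds its "name" and its "arguments", one argument or row to a line. servo_tool: Moves the arm, as the interface text tells. Its arguments: {"type":"object","properties":{"targets":{"type":"array"},"force":{"type":"number"}},"required":["targets"]}

```bash
mkdir -p pics
cat > h.py <<'E'
import numpy as np, cv2
from station import monitor, viewer, order
def grab(n, save=None):
    f=viewer.grab_frame(n)
    f['f']=f['color'].shape[0]/2/np.tan(np.radians(f['fovy'])/2)
    f['R']=np.array(f['R']);f['t']=np.array(f['t'])
    if save: cv2.imwrite(f'pics/{save}.png',f['color'])
    return f
def ray(f,u,v,z):
    d=f['R'].T@np.array([(u-f['cx'])/f['f'],(v-f['cy'])/f['f'],1]); c=-f['R'].T@f['t']
    return c+d*(z-c[2])/d[2]
def proj(f,X):
    p=f['R']@np.array(X)+f['t']; return p[:2]/p[2]*f['f']+[f['cx'],f['cy']]
E
python3 - <<'E'
from h import *
import pickle
a=grab('top','top0');b=grab('scene','scene0')
pickle.dump((a,b),open('f0.pkl','wb'))
for f in(a,b):print(f['fovy'],f['cx'],f['cy'],-f['R'].T@f['t'],f['R'])
print(monitor.get_state())
cv2.imwrite('pics/both.png',cv2.resize(np.vstack([a['color'],b['color']])[:, :],(400,600)))
E
```

```text
50.40080430160767 281.4637827369504 207.99779984443921 [ 4.56402212e-01 -1.02305710e-04  1.54353023e+00] [[ 1.74221123e-03 -9.99998366e-01  4.81588059e-04]
 [-9.94582006e-01 -1.78283096e-03 -1.03939674e-01]
 [ 1.03940362e-01 -2.97893951e-04 -9.94583487e-01]]
56.547665950350115 276.8809843270093 201.84695800756057 [ 1.18981782 -0.10705974  0.82570326] [[ 0.09829528  0.99499577  0.01792924]
 [ 0.76192447 -0.06365619 -0.64453005]
 [-0.64016337  0.07701499 -0.76436873]]
{'t': 0.1, 'q': array([-8.89908628e-01,  3.59309253e-01,  1.11687475e-02, -3.10324837e-04,
       -1.22414158e+00, -2.88099033e-01]), 'qd': array([ 0.00052217, -0.00018182,  0.00139225,  0.00157375, -0.0005988 ,
       -0.00056449]), 'joint_efforts': array([-9.68346540e-04, -5.84162271e+01,  2.93751669e+01,  7.01544642e+00,
        1.01416820e-02, -7.04394120e-05]), 'eef_pos': array([ 0.25818517, -0.62322511,  0.24772789]), 'ee_rot': array([ 3.14008524e+00, -1.42466114e-04, -2.74890953e+00]), 'force': array([-0.0416203 ,  0.00550529, -1.01244502]), 'moment': array([-0.05600837,  0.01170268,  0.02263865]), 'gripper_force': 0.0, 'width': 0.08784758708120567}
```

View pics/top0.png

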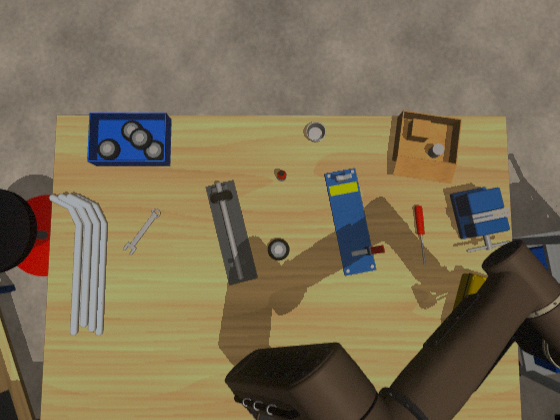

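View pics/scene0.png

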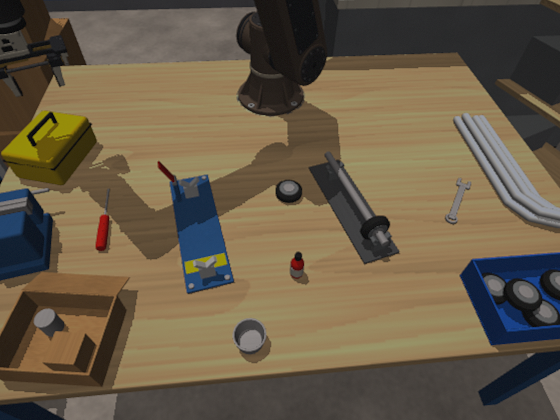

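The top view shows the stand at about (232,232) on the left, with its wheel at (221,197). The cradle is at (350,222), with the yellow band at (344,188) and the red flap at (372,250). The spare wheel is at (278,249) and the bottle at (281,175). Next I'll measure these.

```bash
cat > m.py <<'E'
from h import *
import pickle
a,b=pickle.load(open('f0.pkl','rb'))
def xy(p):return np.round(p,4)
def big(m,x0,x1,y0,y1):
    k=np.zeros_like(m);k[y0:y1,x0:x1]=m[y0:y1,x0:x1];return k
img=a['color'];hsv=cv2.cvtColor(img,cv2.COLOR_BGR2HSV)
blue=big(cv2.inRange(hsv,(95,100,40),(125,255,255)),315,390,160,285)
yel=big(cv2.inRange(hsv,(22,150,120),(35,255,255)),322,362,175,205)
pts=cv2.findNonZero(blue|yel)
P=np.array([ray(a,u,v,.008)[:2] for u,v in pts[:,0]],np.float32)
r=cv2.minAreaRect(P);print('cradle',r)
Y=np.array([ray(a,u,v,.008)[:2] for u,v in cv2.findNonZero(yel)[:,0]],np.float32);print('yellow',cv2.minAreaRect(Y))
g=img.max(2);sat=hsv[...,1]
dark=big(((sat<90)&(g<110)).astype(np.uint8)*255,200,262,175,288)
dark=cv2.morphologyEx(dark,cv2.MORPH_OPEN,np.ones((3,3)))
P=np.array([ray(a,u,v,.008)[:2] for u,v in cv2.findNonZero(dark)[:,0]],np.float32);print('stand',cv2.minAreaRect(P))
red=big(cv2.inRange(hsv,(0,130,60),(8,255,255))|cv2.inRange(hsv,(172,130,60),(180,255,255)),355,395,235,265)
print('red px',cv2.minAreaRect(cv2.findNonZero(red)))
c1=cv2.resize(img[170:295,195:270],None,fx=4.7,fy=4.7,interpolation=cv2.INTER_CUBIC)
c2=cv2.resize(img[160:285,315:395],None,fx=4.7,fy=4.7,interpolation=cv2.INTER_CUBIC)
cv2.imwrite('pics/c.png',np.hstack([c1,c2]))
cv2.imwrite('pics/d.png',dark)
E
python3 m.py
```

```text
cradle ((0.5733102560043335, -0.23539838194847107), (0.35596203804016113, 0.10819993168115616), 10.762177467346191)
yellow ((0.6859115958213806, -0.21464110910892487), (0.03182316944003105, 0.09583204984664917), 10.810651779174805)
stand ((0.535462498664856, 0.17322400212287903), (0.34811827540397644, 0.09982713311910629), 14.354843139648438)
red px ((377.2499694824219, 249.24998474121094), (6.222539901733398, 13.152186393737793), 81.8698959350586)
```

View pics/c.png

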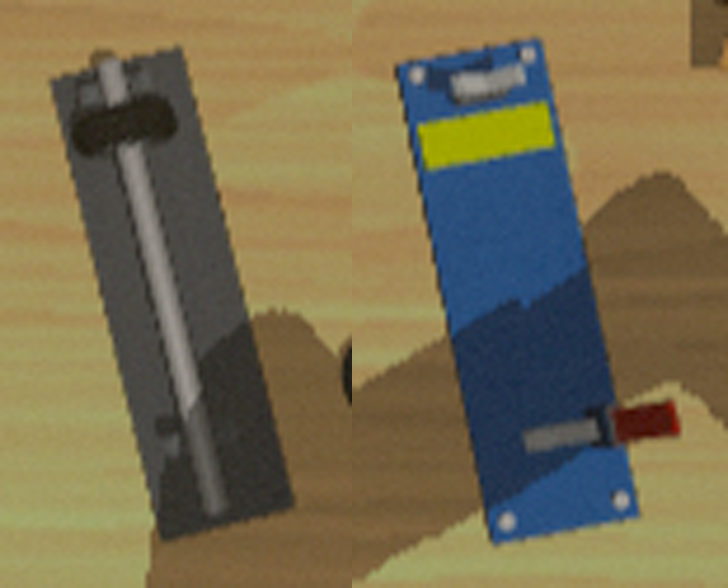

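The crops show the axle lying along the dark stand plate, with its wheel at the far end. They also show the cradle, its yellow band near the far end and the open red flap leaning out to the right. The rectangle fits agree with the known plate sizes. Next I'll work out the first move.

```bash
cat >> h.py <<'E'
from scipy.spatial.transform import Rotation as Ro
S=np.array([.5355,.1732]);SY=14.35
C=np.array([.5733,-.2354]);CY=10.76
def at(o,yaw,x,y=0):
    c,s=np.cos(np.radians(yaw)),np.sin(np.radians(yaw));return o+np.array([c*x-s*y,s*x+c*y])
def delta(p,yaw=None):
    s=monitor.get_state();r=Ro.from_euler('xyz',s['ee_rot'])
    if yaw is not None:
        R=Ro.from_euler('xyz',[180,0,yaw],degrees=True)
        print('turn deg (tool)',np.round((r.inv()*R).as_rotvec(degrees=True),2)); r=R
    print('tcp',np.round(s['eef_pos'],4),'shift cm',np.round(r.inv().apply(np.array(p)-s['eef_pos'])*100,2),'F',np.round(s['force'],1),'M',np.round(s['moment'],2),'t',s['t'],'w',s['width'],s['gripper_force'])
E
python3 - <<'E'
from h import *
g=at(S,SY,.062);print(g);delta([*g,.20],SY-180)
E
```

```text
[0.59556559 0.18856636]
turn deg (tool) [ 0.09 -0.01  8.15]
tcp [ 0.2582 -0.6232  0.2477] shift cm [-52.81  70.28   4.77] F [-0.  0. -1.] M [-0.06  0.01  0.02] t 0.1 w 0.08784758708120567 0.0
```

Emit:
{"name": "servo_tool", "arguments": {
  "targets": [
    {"angular": [0, 0, 8.15], "xyz": [0, 0, 0], "claw": 8.7},
    {"angular": [0, 0, 0], "xyz": [-1.2, 1.6, 0], "claw": 8.7},
    {"angular": [0, 0, 0], "xyz": [-1.2, 1.6, 0], "claw": 8.7},
    {"angular": [0, 0, 0], "xyz": [-2.4, 3.2, 0], "claw": 8.7},
    {"angular": [0, 0, 0], "xyz": [-2.4, 3.2, 0], "claw": 8.7},
    {"angular": [0, 0, 0], "xyz": [-2.4, 3.2, 0], "claw": 8.7},
    {"angular": [0, 0, 0], "xyz": [-2.4, 3.2, 0], "claw": 8.7},
    {"angular": [0, 0, 0], "xyz": [-2.4, 3.2, 0], "claw": 8.7},
    {"angular": [0, 0, 0], "xyz": [-2.4, 3.2, 0], "claw": 8.7},
    {"angular": [0, 0, 0], "xyz": [-2.4, 3.2, 0], "claw": 8.7},
    {"angular": [0, 0, 0], "xyz": [-2.4, 3.2, 0], "claw": 8.7},
    {"angular": [0, 0, 0], "xyz": [-2.4, 3.2, 0], "claw": 8.7},
    {"angular": [0, 0, 0], "xyz": [-2.4, 3.2, 0], "claw": 8.7},
    {"angular": [0, 0, 0], "xyz": [-2.4, 3.2, 0], "claw": 8.7}
  ]
}}

```text
t: 1.5
eef_pos: [0.4423, -0.1785, 0.2485]
ee_rot: [3.141, 0.0, -2.891]
force: [1.0, -0.6, -0.9]
width: 0.0868
gripper_force: 0.0
```

Emit:
{"name": "servo_tool", "arguments": {
  "targets": [
    {"angular": [0, 0, 0], "xyz": [-2.4, 3.2, 0], "claw": 8.7},
    {"angular": [0, 0, 0], "xyz": [-2.4, 3.2, 0], "claw": 8.7},
    {"angular": [0, 0, 0], "xyz": [-2.4, 3.2, 0], "claw": 8.7},
    {"angular": [0, 0, 0], "xyz": [-2.4, 3.2, 0], "claw": 8.7},
    {"angular": [0, 0, 0], "xyz": [-2.4, 3.2, 0], "claw": 8.7},
    {"angular": [0, 0, 0], "xyz": [-2.4, 3.2, 0], "claw": 8.7},
    {"angular": [0, 0, 0], "xyz": [-2.4, 3.2, 0], "claw": 8.7},
    {"angular": [0, 0, 0], "xyz": [-2.4, 3.2, 0], "claw": 8.7},
    {"angular": [0, 0, 0], "xyz": [-2.4, 3.2, 0], "claw": 8.7},
    {"angular": [0, 0, 0], "xyz": [-1.2, 1.6, 0], "claw": 8.7},
    {"angular": [0, 0, 0], "xyz": [-1.2, 1.6, 0], "claw": 8.7},
    {"angular": [0, 0, 0], "xyz": [0, 0, 0], "claw": 8.7},
    {"angular": [0, 0, 0], "xyz": [0, 0, 0], "claw": 8.7}
  ]
}}

```text
t: 2.8
eef_pos: [0.5951, 0.1891, 0.2482]
ee_rot: [-3.141, -0.001, -2.891]
force: [-0.0, 0.7, 0.1]
width: 0.0872
gripper_force: 0.0
```

Run:
```python
from h import *
import pickle
g=at(S,SY,.062);delta([*g,.20],SY-180)
f=grab('wrist','w1');pickle.dump(f,open('w1.pkl','wb'))
for x in(-.165,.062,.115,.165):print(x,proj(f,[*at(S,SY,x),.055]))
print(-f['R'].T@f['t'])
```

```text
turn deg (tool) [-0.01 -0.05  0.01]
tcp [0.5951 0.1891 0.2482] shift cm [-0.03 -0.07  4.82] F [-0.   0.7  0.1] M [ 0.01 -0.   -0.01] t 2.8 w 0.08720476977570325 0.0
-0.165 [276.42010195 -65.46954351]
0.062 [276.25023119 189.03232585]
0.115 [276.21847411 236.61106918]
0.165 [276.19063552 278.31908721]
[0.53050941 0.17279333 0.38263982]
```

View pics/w1.png

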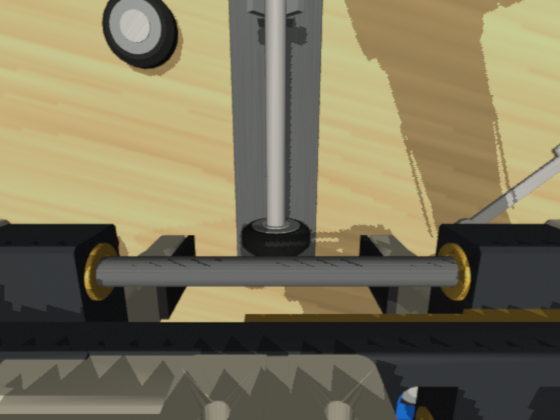

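The wrist view shows the tube centred in column 276, as predicted. The wheel's near face is at about row 225, which also agrees with the prediction. I'll descend and grip.

Emit:
{"name": "servo_tool", "arguments": {
  "targets": [
    {"angular": [0, 0, 0], "xyz": [0, -0.05, 2], "claw": 8.7},
    {"angular": [0, 0, 0], "xyz": [0, 0, 3], "claw": 8.7},
    {"angular": [0, 0, 0], "xyz": [0, 0, 3], "claw": 8.7},
    {"angular": [0, 0, 0], "xyz": [0, 0, 3], "claw": 8.7},
    {"angular": [0, 0, 0], "xyz": [0, 0, 3], "claw": 8.7},
    {"angular": [0, 0, 0], "xyz": [0, 0, 2], "claw": 8.7},
    {"angular": [0, 0, 0], "xyz": [0, 0, 1.5], "claw": 8.7},
    {"angular": [0, 0, 0], "xyz": [0, 0, 1], "claw": 8.7},
    {"angular": [0, 0, 0], "xyz": [0, 0, 0.5], "claw": 8.7},
    {"angular": [0, 0, 0], "xyz": [0, 0, 0], "claw": 8.7},
    {"angular": [0, 0, 0], "xyz": [0, 0, 0], "claw": 8.7}
  ]
}}

```text
t: 3.95
eef_pos: [0.5959, 0.1889, 0.0594]
ee_rot: [3.141, 0.001, -2.891]
force: [1.2, -0.1, 0.2]
width: 0.0871
gripper_force: 0.0
```

Emit:
{"name": "servo_tool", "arguments": {
  "targets": [
    {"angular": [0, 0, 0], "xyz": [0, 0, 0], "claw": 4},
    {"angular": [0, 0, 0], "xyz": [0, 0, 0], "claw": 3},
    {"angular": [0, 0, 0], "xyz": [0, 0, 0], "claw": 2.5},
    {"angular": [0, 0, 0], "xyz": [0, 0, 0], "claw": 1},
    {"angular": [0, 0, 0], "xyz": [0, 0, 0], "claw": 1},
    {"angular": [0, 0, 0], "xyz": [0, 0, 0], "claw": 1},
    {"angular": [0, 0, 0], "xyz": [0, 0, 0], "claw": 1},
    {"angular": [0, 0, 0], "xyz": [0, 0, 0], "claw": 1},
    {"angular": [0, 0, 0], "xyz": [0, 0, 0], "claw": 1},
    {"angular": [0, 0, 0], "xyz": [0, 0, 0], "claw": 1}
  ],
  "force": 45
}}

```text
t: 4.95
eef_pos: [0.5957, 0.1878, 0.0587]
ee_rot: [-3.14, -0.0, -2.891]
force: [1.8, -4.8, 1.0]
width: 0.0191
gripper_force: 45.0
```

Run:
```python
from h import *
g=at(S,SY,.062);delta([*g,.058],SY-180)
```

```text
turn deg (tool) [-0.08 -0.03  0.02]
tcp [0.5957 0.1878 0.0587] shift cm [-0.01  0.08  0.07] F [ 1.8 -4.8  1. ] M [-1.95 -0.76  0.07] t 4.95 w 0.019126323557081028 45.002272725105286
```

Emit:
{"name": "servo_tool", "arguments": {
  "targets": [
    {"angular": [0, 0, 0], "xyz": [0, 0, -0.3], "claw": 1},
    {"angular": [0, 0, 0], "xyz": [0, 0, -0.6], "claw": 1},
    {"angular": [0, 0, 0], "xyz": [0, 0, -0.8], "claw": 1},
    {"angular": [0, 0, 0], "xyz": [0, 0, -0.8], "claw": 1},
    {"angular": [0, 0, 0], "xyz": [0, 0, -0.5], "claw": 1},
    {"angular": [0, 0, 0], "xyz": [0, 0, 0], "claw": 1},
    {"angular": [0, 0, 0], "xyz": [0, 0, 0], "claw": 1},
    {"angular": [0, 0, 0], "xyz": [0, 0, 0], "claw": 1},
    {"angular": [0, 0, 0], "xyz": [0, 0, 0], "claw": 1}
  ]
}}

```text
t: 5.85
eef_pos: [0.5952, 0.1887, 0.0882]
ee_rot: [-3.141, -0.001, -2.891]
force: [-0.7, 0.4, -5.3]
width: 0.019
gripper_force: 45.0
```

Run:
```python
from h import *
import pickle
s=monitor.get_state();r=Ro.from_euler('xyz',s['ee_rot'])
delta(s['eef_pos']);print('tool F',r.inv().apply(s['force']),'tool M',r.inv().apply(s['moment']))
f=grab('scene','s2');a=grab('top','t2');pickle.dump((a,f),open('f2.pkl','wb'))
for h in f,a:
  for x in(-.165,.115,.165):print(x,proj(h,[*at(s['eef_pos'][:2],SY,x-.062),s['eef_pos'][2]-.003]))
cv2.imwrite('pics/s2c.png',cv2.resize(f['color'][110:280,270:430],None,fx=3.5,fy=3.5,interpolation=cv2.INTER_CUBIC))
```

```text
tcp [0.5952 0.1887 0.0882] shift cm [0. 0. 0.] F [-0.7  0.4 -5.3] M [ 0.    0.07 -0.06] t 5.85 w 0.0190077403115665 44.99925971031189
tool F [0.5604658  0.58557188 5.30439761] tool M [-0.02059371  0.06385208  0.05802178]
-0.165 [328.07418922 145.86780691]
0.115 [377.12110384 220.0469908 ]
0.165 [387.79381387 236.18853459]
-0.165 [240.17033432 279.80000781]
0.115 [220.03999833 196.49080348]
0.165 [216.52621037 181.94902538]
```

View pics/s2c.png

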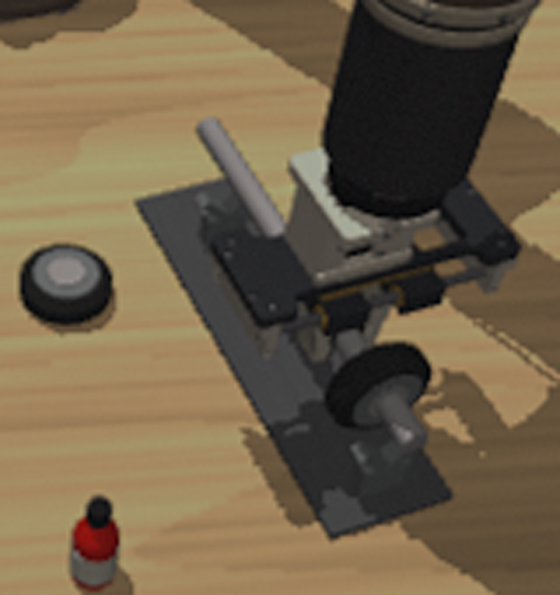

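The axle is up on its own, holding 5.3 N, with both ends near the predicted pixels: about (330,146) and (387,233) in the full picture. So it hangs level to within about 1°. Next I'll measure where the axle sits lengthways.

Run:
```python
from h import *
import pickle
a,b=pickle.load(open('f0.pkl','rb'));a2,b2=pickle.load(open('f2.pkl','rb'));w=pickle.load(open('w1.pkl','rb'))
def prof(f,o,z,xs,ys):
    g=cv2.cvtColor(f['color'],cv2.COLOR_BGR2GRAY)
    out=[]
    for x in xs:
        p=np.array([proj(f,[*at(o,SY,x,y),z]) for y in ys],np.float32)
        out.append(cv2.remap(g,p[:,:1].copy(),p[:,1:].copy(),cv2.INTER_LINEAR).mean())
    return np.array(out)
xs=np.arange(-.18,-.149,.002)
y0=np.arange(-.004,.005,.002)
print('x',np.round(xs*1e3))
print('top0 near',prof(a,S,.055,xs,y0).round())
s=monitor.get_state();o=at(s['eef_pos'][:2],SY,-.062)
z=s['eef_pos'][2]-.003
print('top2 near',prof(a2,o,z,xs,y0).round())
print('scene2 near',prof(b2,o,z,xs,y0).round())
xf=np.arange(.149,.182,.002);print('xf',np.round(xf*1e3));print('top0 far',prof(a,S,.055,xf,y0).round());print('scene2 far',prof(b2,o,z,xf,y0).round());print('scene0 far',prof(b,S,.055,xf,y0).round());print('scene0 near',prof(b,S,.055,xs,y0).round())
xw=np.arange(.09,.14,.002);print('xw',np.round(xw*1e3));print('top0 wheel',prof(a,S,.085,xw,np.arange(-.006,.007,.003)).round())
yy=np.arange(-.024,.025,.002)
print('yy',np.round(yy*1e3));print('top0 lat x=-.1..0.05',np.array([prof(a,S,.055,np.arange(-.05,.06,.02),[y]).mean() for y in yy]).round())
print('w1 lat',np.array([prof(w,S,.055,np.arange(0,.06,.02),[y]).mean() for y in yy]).round())
print('w1 hub',np.round(np.arange(.08,.115,.002)*1e3),prof(w,S,.055,np.arange(.08,.115,.002),y0).round())
```

```text
x [-180. -178. -176. -174. -172. -170. -168. -166. -164. -162. -160. -158.
 -156. -154. -152. -150.]
top0 near [97. 97. 89. 77. 63. 53. 51. 57. 66. 76. 85. 87. 87. 87. 86. 87.]
top2 near [155. 156. 155. 143. 123.  96.  84.  89. 107. 125. 138. 143. 143. 143.
 144. 143.]
scene2 near [141. 141. 139. 134. 128. 122. 117. 115. 113. 113. 114. 114. 115. 114.
 114. 115.]
xf [149. 151. 153. 155. 157. 159. 161. 163. 165. 167. 169. 171. 173. 175.
 177. 179. 181.]
top0 far [132. 132. 132. 130. 130. 130. 130. 130. 126. 118. 106.  97.  92. 105.
 120. 134. 140.]
scene2 far [ 81.  89.  93. 107. 113. 108.  90.  69.  60.  58.  55.  50.  50.  50.
  50.  49.  50.]
scene0 far [120. 121. 121. 120. 120. 108.  82.  61.  54.  52.  45.  41.  42.  43.
  42.  39.  40.]
scene0 near [87. 87. 87. 84. 79. 74. 71. 70. 70. 70. 71. 70. 71. 71. 71. 70.]
xw [ 90.  92.  94.  96.  98. 100. 102. 104. 106. 108. 110. 112. 114. 116.
 118. 120. 122. 124. 126. 128. 130. 132. 134. 136. 138. 140.]
top0 wheel [119. 120. 119. 115. 106.  90.  70.  54.  43.  38.  38.  40.  40.  39.
  38.  40.  40.  38.  36.  44.  64.  88. 105. 115. 118. 119.]
yy [-24. -22. -20. -18. -16. -14. -12. -10.  -8.  -6.  -4.  -2.   0.   2.
   4.   6.   8.  10.  12.  14.  16.  18.  20.  22.  24.]
top0 lat x=-.1..0.05 [ 70.  70.  71.  73.  73.  73.  70.  73.  94. 114. 128. 139. 145. 141.
 130. 117.  94.  68.  63.  70.  73.  73.  72.  72.  73.]
w1 lat [101. 101. 100.  99.  98.  99.  99. 125. 155. 170. 180. 180. 177. 168.
 156. 134.  95.  64.  63.  86. 101. 101. 101. 100. 100.]
w1 hub [ 80.  82.  84.  86.  88.  90.  92.  94.  96.  98. 100. 102. 104. 106.
 108. 110. 112. 114.] [171. 171. 170. 170. 170. 170. 170. 170. 170. 170. 169. 153. 119. 101.
  74.  89.  27.  22.]
```

Emit:
{"name": "servo_tool", "arguments": {
  "targets": [
    {"angular": [0, 0, 0], "xyz": [0, 0, -0.7], "claw": 1},
    {"angular": [0, 0, 0], "xyz": [0, 0, -1.5], "claw": 1},
    {"angular": [0, 0, 0], "xyz": [0, 0, -2], "claw": 1},
    {"angular": [0, 0, 0], "xyz": [0, 0, -2], "claw": 1},
    {"angular": [0, 0, 0], "xyz": [0, 0, -2], "claw": 1},
    {"angular": [0, 0, 0.6], "xyz": [0, 0, -1.5], "claw": 1},
    {"angular": [0, 0, 1.2], "xyz": [0, 0, -1], "claw": 1},
    {"angular": [0, 0, 1.2], "xyz": [0, 0, -0.5], "claw": 1},
    {"angular": [0, 0, 0.6], "xyz": [0, 0, 0], "claw": 1},
    {"angular": [0, 0, 0], "xyz": [0, 0, 0], "claw": 1}
  ]
}}

```text
t: 6.95
eef_pos: [0.595, 0.1887, 0.1998]
ee_rot: [-3.141, -0.001, -2.954]
force: [-0.8, -0.6, -5.4]
width: 0.0191
gripper_force: 45.0
```

Run:
```python
from h import *
delta([*at(C,CY,.060),.20],CY-180)
```

```text
turn deg (tool) [-0.01 -0.07 -0.04]
tcp [0.595  0.1887 0.1998] shift cm [ 4.050e+00 -4.126e+01 -2.000e-02] F [-0.8 -0.6 -5.4] M [0.02 0.04 0.01] t 6.95 w 0.01911992709439289 44.99891996383667
```

Emit:
{"name": "servo_tool", "arguments": {
  "targets": [
    {"angular": [0, 0, 0], "xyz": [0, -0.5, 0], "claw": 1},
    {"angular": [0, 0, 0], "xyz": [0.2, -1, 0], "claw": 1},
    {"angular": [0, 0, 0], "xyz": [0.2, -2, 0], "claw": 1},
    {"angular": [0, 0, 0], "xyz": [0.25, -2.5, 0], "claw": 1},
    {"angular": [0, 0, 0], "xyz": [0.25, -2.5, 0], "claw": 1},
    {"angular": [0, 0, 0], "xyz": [0.25, -2.5, 0], "claw": 1},
    {"angular": [0, 0, 0], "xyz": [0.25, -2.5, 0], "claw": 1},
    {"angular": [0, 0, 0], "xyz": [0.25, -2.5, 0], "claw": 1},
    {"angular": [0, 0, 0], "xyz": [0.25, -2.5, 0], "claw": 1},
    {"angular": [0, 0, 0], "xyz": [0.25, -2.5, 0], "claw": 1},
    {"angular": [0, 0, 0], "xyz": [0.25, -2.5, 0], "claw": 1},
    {"angular": [0, 0, 0], "xyz": [0.25, -2.5, 0], "claw": 1},
    {"angular": [0, 0, 0], "xyz": [0.25, -2.5, 0], "claw": 1},
    {"angular": [0, 0, 0], "xyz": [0.25, -2.5, 0], "claw": 1},
    {"angular": [0, 0, 0], "xyz": [0.25, -2.5, 0], "claw": 1},
    {"angular": [0, 0, 0], "xyz": [0.25, -2.5, 0], "claw": 1},
    {"angular": [0, 0, 0], "xyz": [0.2, -2, 0], "claw": 1},
    {"angular": [0, 0, 0], "xyz": [0.2, -1.5, 0], "claw": 1},
    {"angular": [0, 0, 0], "xyz": [0, -1, 0], "claw": 1},
    {"angular": [0, 0, 0], "xyz": [0, -0.8, 0], "claw": 1}
  ]
}}

```text
t: 8.95
eef_pos: [0.6326, -0.2252, 0.2003]
ee_rot: [3.141, -0.0, -2.954]
force: [0.3, 0.8, -5.8]
width: 0.0188
gripper_force: 45.0
```

Emit:
{"name": "servo_tool", "arguments": {
  "targets": [
    {"angular": [0, 0, 0], "xyz": [0, 0, 0], "claw": 1},
    {"angular": [0, 0, 0], "xyz": [0, 0, 0], "claw": 1},
    {"angular": [0, 0, 0], "xyz": [0, 0, 1], "claw": 1},
    {"angular": [0, 0, 0], "xyz": [0, 0, 2], "claw": 1},
    {"angular": [0, 0, 0], "xyz": [0, 0, 2], "claw": 1},
    {"angular": [0, 0, 0], "xyz": [0, 0, 2], "claw": 1},
    {"angular": [0, 0, 0], "xyz": [0, 0, 1.5], "claw": 1},
    {"angular": [0, 0, 0], "xyz": [0, 0, 0.5], "claw": 1},
    {"angular": [0, 0, 0], "xyz": [0, 0, 0], "claw": 1},
    {"angular": [0, 0, 0], "xyz": [0, 0, 0], "claw": 1}
  ]
}}

```text
t: 9.95
eef_pos: [0.6334, -0.2244, 0.1114]
ee_rot: [-3.141, 0.001, -2.953]
force: [0.6, -0.1, -4.5]
width: 0.0188
gripper_force: 45.0
```

```bash
cat > p.py <<'E'
from h import *
import pickle
delta([*at(C,CY,.060),.068],CY-180)
a=grab('top');b=grab('scene');w=grab('wrist');pickle.dump((a,b,w),open('f3.pkl','wb'))
def prof(f,o,z,xs,ys,yaw=CY):
    g=cv2.cvtColor(f['color'],cv2.COLOR_BGR2GRAY)
    return np.array([np.mean([cv2.getRectSubPix(g,(1,1),tuple(proj(f,[*at(o,yaw,x,y),z])))[0,0] for y in ys]) for x in xs])
s=monitor.get_state();z=s['eef_pos'][2]-.003;o=at(s['eef_pos'][:2],CY,-.060)
xs=np.arange(-.18,-.149,.002);y0=np.arange(-.004,.005,.002);xf=-xs[::-1]
print(np.round(xs*1e3));print('top near, cradle frame',prof(a,C,z,xs,y0).round())
print(np.round(xf*1e3));print('top far',prof(a,C,z,xf,y0).round());print('scene far',prof(b,C,z,xf,y0).round())
yy=np.arange(-.024,.025,.002);print(np.round(yy*1e3));
for x0 in (-.15,-.09):print('top lat',x0,np.array([prof(a,C,z,np.arange(x0-.01,x0+.011,.005),[y]).mean() for y in yy]).round())
c1=cv2.resize(b['color'][130:300,150:270],None,fx=3.4,fy=3.4,interpolation=cv2.INTER_CUBIC)
c2=cv2.resize(a['color'][160:290,310:400],None,fx=4.4,fy=4.446,interpolation=cv2.INTER_CUBIC)[:578]
cv2.imwrite('pics/p3.png',np.hstack([c1[:572],c2[:572]]))
E
python3 p.py
```

```text
turn deg (tool) [-0.04  0.06  0.02]
tcp [ 0.6334 -0.2244  0.1114] shift cm [0.11 0.04 4.34] F [ 0.6 -0.1 -4.5] M [-0.08 -0.03  0.02] t 9.95 w 0.018827639251242815 44.99875366687775
[-180. -178. -176. -174. -172. -170. -168. -166. -164. -162. -160. -158.
 -156. -154. -152. -150.]
top near, cradle frame [166. 167. 158. 142. 112.  93.  85. 103. 126. 144. 152. 153. 151. 152.
 153. 153.]
[150. 152. 154. 156. 158. 160. 162. 164. 166. 168. 170. 172. 174. 176.
 178. 180.]
top far [75. 74. 73. 73. 72. 71. 70. 69. 69. 67. 66. 65. 63. 61. 60. 57.]
scene far [121. 120. 124. 113.  89.  69.  65.  65.  65.  79.  94. 100. 100. 100.
 100. 100.]
[-24. -22. -20. -18. -16. -14. -12. -10.  -8.  -6.  -4.  -2.   0.   2.
   4.   6.   8.  10.  12.  14.  16.  18.  20.  22.  24.]
top lat -0.15 [111. 109.  94.  86.  84.  83.  83.  86. 108. 133. 147. 158. 162. 153.
 139. 123. 104.  82.  78.  83.  83.  83.  83.  84.  84.]
top lat -0.09 [ 69.  63.  59.  57.  53.  52.  55.  68. 100. 131. 147. 158. 160. 151.
 137. 120. 100.  75.  63.  65.  65.  67.  66.  66.  65.]
```

View pics/p3.png

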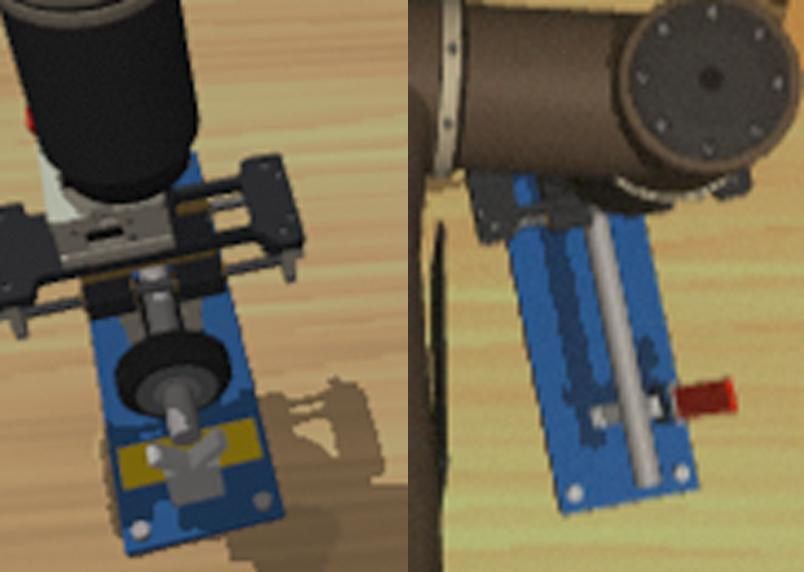

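Left crop: the wheel hangs level above the yellow band and the far end lines up with the V-saddle at about (185,465). Right crop: the tube is centred over the near saddle and the red flap leans outward at (705,397). I'll correct lengthways by 1 mm and lower gently.

Emit:
{"name": "servo_tool", "arguments": {
  "targets": [
    {"angular": [0, 0, 0], "xyz": [0.1, 0, 0.5], "claw": 1},
    {"angular": [0, 0, 0], "xyz": [0, 0, 1], "claw": 1},
    {"angular": [0, 0, 0], "xyz": [0, 0, 1], "claw": 1},
    {"angular": [0, 0, 0], "xyz": [0, 0, 0.5], "claw": 1},
    {"angular": [0, 0, 0], "xyz": [0, 0, 0.3], "claw": 1},
    {"angular": [0, 0, 0], "xyz": [0, 0, 0.2], "claw": 1},
    {"angular": [0, 0, 0], "xyz": [0, 0, 0.2], "claw": 1},
    {"angular": [0, 0, 0], "xyz": [0, 0, 0.2], "claw": 1},
    {"angular": [0, 0, 0], "xyz": [0, 0, 0], "claw": 1},
    {"angular": [0, 0, 0], "xyz": [0, 0, 0], "claw": 1}
  ]
}}

```text
t: 11.1
eef_pos: [0.6318, -0.2246, 0.0717]
ee_rot: [-3.142, 0.0, -2.954]
force: [0.1, 0.4, -6.0]
width: 0.0187
gripper_force: 45.0
```

Emit:
{"name": "servo_tool", "arguments": {
  "targets": [
    {"angular": [0, 0, 0], "xyz": [0, 0, 0.1], "claw": 1},
    {"angular": [0, 0, 0], "xyz": [0, 0, 0.1], "claw": 1},
    {"angular": [0, 0, 0], "xyz": [0, 0, 0], "claw": 1},
    {"angular": [0, 0, 0], "xyz": [0, 0, 0], "claw": 1}
  ]
}}

```text
t: 11.5
eef_pos: [0.6321, -0.2249, 0.07]
ee_rot: [-3.141, 0.001, -2.954]
force: [0.4, -1.4, -2.0]
width: 0.019
gripper_force: 45.0
```

Contact is starting, since the load has dropped to 2 N. I'll continue in small steps.

Emit:
{"name": "servo_tool", "arguments": {
  "targets": [
    {"angular": [0, 0, 0], "xyz": [0, 0, 0.05], "claw": 1},
    {"angular": [0, 0, 0], "xyz": [0, 0, 0], "claw": 1},
    {"angular": [0, 0, 0], "xyz": [0, 0, 0], "claw": 1}
  ]
}}

```text
t: 11.8
eef_pos: [0.6322, -0.225, 0.0697]
ee_rot: [-3.141, 0.001, -2.954]
force: [-0.3, -2.2, 2.4]
width: 0.0185
gripper_force: 45.0
```

```bash
python3 p.py
```

```text
turn deg (tool) [-0.04  0.05  0.01]
tcp [ 0.6322 -0.225   0.0697] shift cm [-0.02  0.08  0.17] F [-0.3 -2.2  2.4] M [-1.1   0.17 -0.  ] t 11.8 w 0.01848981301488902 45.000396966934204
[-180. -178. -176. -174. -172. -170. -168. -166. -164. -162. -160. -158.
 -156. -154. -152. -150.]
top near, cradle frame [164. 150. 130. 103.  88.  85.  97. 117. 137. 149. 152. 152. 153. 153.
 152. 152.]
[150. 152. 154. 156. 158. 160. 162. 164. 166. 168. 170. 172. 174. 176.
 178. 180.]
top far [74. 73. 72. 71. 70. 69. 68. 67. 65. 63. 62. 62. 59. 56. 54. 51.]
scene far [125. 121. 117.  97.  75.  65.  65.  66.  72.  80.  86.  88.  88.  87.
  88.  88.]
[-24. -22. -20. -18. -16. -14. -12. -10.  -8.  -6.  -4.  -2.   0.   2.
   4.   6.   8.  10.  12.  14.  16.  18.  20.  22.  24.]
top lat -0.15 [ 84.  84.  83.  83.  84.  84.  83.  89. 114. 135. 150. 160. 162. 152.
 137. 120.  99.  80.  75.  75.  75.  75.  75.  76.  76.]
top lat -0.09 [ 54.  51.  52.  55.  58.  58.  59.  71. 107. 136. 149. 159. 159. 149.
 135. 117.  95.  71.  60.  56.  56.  57.  58.  57.  57.]
```

Emit:
{"name": "servo_tool", "arguments": {
  "targets": [
    {"angular": [0, 0, 0], "xyz": [0, -0.05, 0], "claw": 1},
    {"angular": [0, 0, 0], "xyz": [0, -0.03, 0.04], "claw": 1},
    {"angular": [0, 0, 0], "xyz": [0, 0, 0], "claw": 1},
    {"angular": [0, 0, 0], "xyz": [0, 0, 0], "claw": 1}
  ]
}}

```text
t: 12.35
eef_pos: [0.6324, -0.2256, 0.0691]
ee_rot: [-3.141, 0.001, -2.954]
force: [-0.2, -4.0, 4.2]
width: 0.0186
gripper_force: 45.0
```

Emit:
{"name": "servo_tool", "arguments": {
  "targets": [
    {"angular": [0, 0, 0], "xyz": [0, -0.05, 0], "claw": 1},
    {"angular": [0, 0, 0], "xyz": [0, -0.05, 0], "claw": 1},
    {"angular": [0, 0, 0], "xyz": [0, 0, 0], "claw": 1},
    {"angular": [0, 0, 0], "xyz": [0, 0, 0], "claw": 1}
  ]
}}

```text
t: 12.75
eef_pos: [0.6324, -0.2261, 0.0686]
ee_rot: [3.141, 0.0, -2.954]
force: [2.5, -0.1, 2.9]
width: 0.0188
gripper_force: 45.0
```

Seated: height 68.6 mm, side force about zero. Releasing.

Emit:
{"name": "servo_tool", "arguments": {
  "targets": [
    {"angular": [0, 0, 0], "xyz": [0, 0, 0], "claw": 2.2},
    {"angular": [0, 0, 0], "xyz": [0, 0, 0], "claw": 2.6},
    {"angular": [0, 0, 0], "xyz": [0, 0, 0], "claw": 3.5},
    {"angular": [0, 0, 0], "xyz": [0, 0, 0], "claw": 5},
    {"angular": [0, 0, 0], "xyz": [0, 0, 0], "claw": 6},
    {"angular": [0, 0, 0], "xyz": [0, 0, 0], "claw": 6},
    {"angular": [0, 0, 0], "xyz": [0, 0, 0], "claw": 6}
  ]
}}

```text
t: 13.45
eef_pos: [0.632, -0.2264, 0.0686]
ee_rot: [3.142, -0.0, -2.954]
force: [-0.6, -0.5, -1.0]
width: 0.0582
gripper_force: 0.0
```

```bash
python3 p.py | tail -n +2 | head -5;  python3 - <<'E'
from h import *
delta([*at(C,CY,-.110,.0),.25])
E
```

```text
tcp [ 0.632  -0.2264  0.0686] shift cm [-0.06  0.21  0.06] F [-0.6 -0.5 -1. ] M [ 0.01  0.02 -0.  ] t 13.45 w 0.05823848924122108 0.0
[-180. -178. -176. -174. -172. -170. -168. -166. -164. -162. -160. -158.
 -156. -154. -152. -150.]
top near, cradle frame [165. 151. 129. 102.  88.  85.  95. 112. 132. 144. 149. 150. 150. 150.
 150. 151.]
tcp [ 0.632  -0.2264  0.0687] shift cm [ 16.94   0.21 -18.13] F [0.7 0.2 0.1] M [ 0.01  0.02 -0.06] t 13.6 w 0.059766723422229585 0.0
```

Emit:
{"name": "servo_tool", "arguments": {
  "targets": [
    {"angular": [0, 0, 0], "xyz": [0, 0, -1], "claw": 6},
    {"angular": [0, 0, 0], "xyz": [0, 0, -2], "claw": 6},
    {"angular": [0, 0, 0], "xyz": [0, 0, -3], "claw": 6},
    {"angular": [0, 0, 0], "xyz": [0, 0, -4], "claw": 6},
    {"angular": [0, 0, 0], "xyz": [0, 0, -4], "claw": 0},
    {"angular": [0, 0, 0], "xyz": [0, 0, -3], "claw": 0},
    {"angular": [0, 0, 0], "xyz": [1, -1, -1], "claw": 0},
    {"angular": [0, 0, 0], "xyz": [2, -2, 0], "claw": 0},
    {"angular": [0, 0, 0], "xyz": [3, -3, 0], "claw": 0},
    {"angular": [0, 0, 0], "xyz": [3, -3, 0], "claw": 0},
    {"angular": [0, 0, 0], "xyz": [3, -3, 0], "claw": 0},
    {"angular": [0, 0, 0], "xyz": [3, -3, 0], "claw": 0},
    {"angular": [0, 0, 0], "xyz": [2, -2, 0], "claw": 0},
    {"angular": [0, 0, 0], "xyz": [0.2, -1, 0], "claw": 0},
    {"angular": [0, 0, 0], "xyz": [0, 0, 0], "claw": 0},
    {"angular": [0, 0, 0], "xyz": [0, 0, 0], "claw": 0}
  ]
}}

```text
t: 15.2
eef_pos: [0.4967, -0.4351, 0.2484]
ee_rot: [3.141, -0.0, -2.954]
force: [0.8, 0.3, -0.1]
width: 0.0004
gripper_force: 0.0
```

```bash
cat > q.py <<'E'
from h import *
import pickle
delta([*at(C,CY,-.110,-.095),.15],CY-180)
a=grab('top');b=grab('scene');pickle.dump((a,b),open('f4.pkl','wb'))
out=[]
def cf(p):
    c,s=np.cos(np.radians(CY)),np.sin(np.radians(CY));d=np.array(p[:2])-C;return np.round([c*d[0]+s*d[1],-s*d[0]+c*d[1]],4)
for n,f in(('top',a),('scene',b)):
    hsv=cv2.cvtColor(f['color'],cv2.COLOR_BGR2HSV)
    m=cv2.inRange(hsv,(0,130,50),(8,255,255))|cv2.inRange(hsv,(172,130,50),(180,255,255))
    p0=proj(f,[*at(C,CY,-.11,-.04),.11]).astype(int)
    k=np.zeros_like(m);k[p0[1]-25:p0[1]+25,p0[0]-35:p0[0]+35]=255;m&=k
    q=cv2.findNonZero(m)
    if q is None: print(n,'no red');continue
    print(n,'red box px',cv2.boxPoints(cv2.minAreaRect(q)).round(1).tolist())
    for th in np.arange(0,2.11,.15):
        print(round(th,2),[proj(f,[*at(C,CY,x,-.036+.07*np.cos(th)),.0795+.07*np.sin(th)]).round(1).tolist() for x in(-.122,-.098)]) if n=='top' or 1 else 0
c1=cv2.resize(b['color'][150:310,140:260],None,fx=3.5,fy=3.5,interpolation=cv2.INTER_CUBIC)
c2=cv2.resize(a['color'][160:290,320:400],None,fx=4.3,fy=4.308,interpolation=cv2.INTER_CUBIC)
cv2.imwrite('pics/p4.png',np.hstack([c1[:558],c2[:558]]))
E
python3 q.py
```

```text
turn deg (tool) [ 0.03 -0.01 -0.03]
tcp [ 0.4967 -0.4351  0.2484] shift cm [-0.25  8.69  9.84] F [ 0.8  0.3 -0.1] M [ 0.05 -0.03  0.05] t 15.2 w 0.00042672759060680696 0.0
top no red
scene red box px [[155.0, 164.0], [158.0, 161.0], [175.5, 178.5], [172.5, 181.5]]
0.0 [[200.2, 172.7], [201.7, 179.0]]
0.15 [[199.4, 169.9], [200.9, 176.3]]
0.3 [[198.0, 167.4], [199.5, 173.7]]
0.45 [[196.0, 164.9], [197.5, 171.3]]
0.6 [[193.5, 162.8], [194.9, 169.2]]
0.75 [[190.4, 161.0], [191.8, 167.4]]
0.9 [[187.0, 159.5], [188.3, 165.9]]
1.05 [[183.1, 158.4], [184.4, 164.9]]
1.2 [[179.0, 157.8], [180.3, 164.3]]
1.35 [[174.8, 157.6], [175.9, 164.2]]
1.5 [[170.4, 157.9], [171.6, 164.5]]
1.65 [[166.2, 158.7], [167.2, 165.3]]
1.8 [[162.0, 160.0], [163.0, 166.6]]
1.95 [[158.2, 161.6], [159.1, 168.3]]
2.1 [[154.7, 163.7], [155.6, 170.3]]
```

View pics/p4.png

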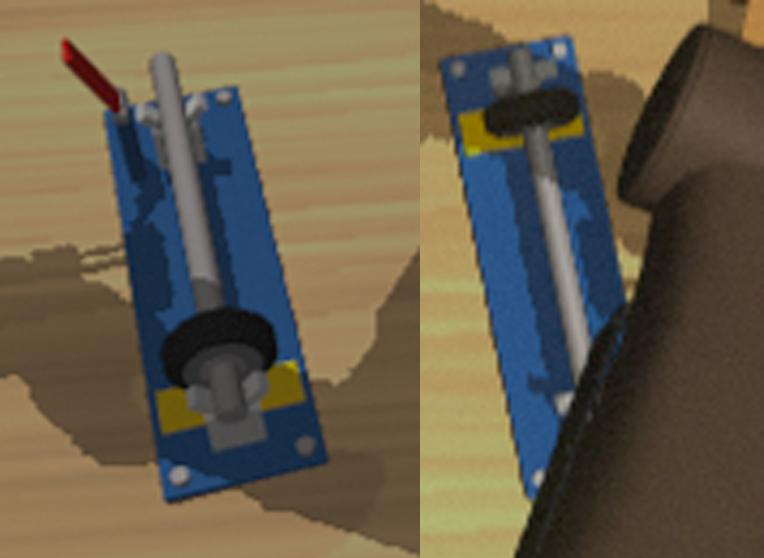

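The pictures show the axle lying in both saddles with the wheel over the yellow band. The flap is open, with its tip at about (157,163) in the scene picture, which is about 2.0 rad. I'll check the wheel centring numerically.

Run:
```python
from h import *
import pickle
a,b=pickle.load(open('f4.pkl','rb'));a0,b0=pickle.load(open('f0.pkl','rb'))
def prof(f,o,z,xs,ys,yaw):
    g=cv2.cvtColor(f['color'],cv2.COLOR_BGR2GRAY)
    return np.array([np.mean([cv2.getRectSubPix(g,(1,1),tuple(proj(f,[*at(o,yaw,x,y),z])))[0,0] for y in ys]) for x in xs]).round().astype(int)
xw=np.arange(.09,.142,.002);y6=np.arange(-.006,.007,.003);y0=np.arange(-.004,.005,.002);xf=np.arange(.149,.182,.002)
yb=[-.03,-.034,.03,.034]
print(np.round(xw*1e3).astype(int));print('stand wheel',prof(a0,S,.0925,xw,y6,SY));print('cradle wheel',prof(a,C,.1025,xw,y6,CY))
xh=np.arange(.08,.15,.002)
h=cv2.cvtColor(a['color'],cv2.COLOR_BGR2HSV);a1=dict(a);a1['color']=cv2.merge([h[...,1]]*3)
print('band +-y (plate z, sat ~ initial img)');h0=cv2.cvtColor(a0['color'],cv2.COLOR_BGR2HSV);a2=dict(a0);a2['color']=cv2.merge([a0['color'][...,2]]*3)
print(np.round(xh*1e3).astype(int));print(prof(a2,C,.008,xh,[-.03,-.015,0,.015,.03],CY))
print(np.round(xf*1e3).astype(int));print('stand far',prof(a0,S,.055,xf,y0,SY));print('cradle far',prof(a,C,.065,xf,y0,CY))
```

```text
[ 90  92  94  96  98 100 102 104 106 108 110 112 114 116 118 120 122 124
 126 128 130 132 134 136 138 140]
stand wheel [116 117 114 107  95  77  60  48  40  38  39  40  39  38  39  41  39  35
  39  55  78  98 110 116 117 116]
cradle wheel [96 94 88 78 66 52 37 30 30 32 32 33 33 33 33 31 29 35 49 66 80 89 92 92
 93 93]
band +-y (plate z, sat ~ initial img)
[ 80  82  84  86  88  90  92  94  96  98 100 102 104 106 108 110 112 114
 116 118 120 122 124 126 128 130 132 134 136 138 140 142 144 146 148]
[ 42  43  44  45  45  44  44  54  83 118 143 157 161 161 162 162 162 162
 162 161 161 161 161 161 154 135 106  70  51  51  57  62  71  85 102]
[149 151 153 155 157 159 161 163 165 167 169 171 173 175 177 179 181]
stand far [132 132 132 130 130 130 130 130 127 118 106  97  92 105 120 134 140]
cradle far [ 91  91  90  90  90  91  91  88  81  76  75  97 122 139 149 150 150]
```

The wheel's far edge is at 127.6 mm. Less the 13 mm half width, that puts its centre at 114.6 mm, the same as the measured band centre, so no correction is needed. Next is the keeper: lower outside it with closed fingers, then push inward.

Emit:
{"name": "servo_tool", "arguments": {
  "targets": [
    {"angular": [0, 0, 0], "xyz": [-0.25, 1, 1], "claw": 0},
    {"angular": [0, 0, 0], "xyz": [0, 2, 2], "claw": 0},
    {"angular": [0, 0, 0], "xyz": [0, 2, 2.8], "claw": 0},
    {"angular": [0, 0, 0], "xyz": [0, 1.5, 2.5], "claw": 0},
    {"angular": [0, 0, 0], "xyz": [0, 0.7, 1.5], "claw": 0},
    {"angular": [0, 0, 0], "xyz": [0, 0, 1], "claw": 0},
    {"angular": [0, 0, 0], "xyz": [0, 0, 0], "claw": 0}
  ]
}}

```text
t: 16.0
eef_pos: [0.4854, -0.363, 0.1392]
ee_rot: [3.14, -0.002, -2.953]
force: [0.5, 0.1, 1.2]
width: 0.0007
gripper_force: 0.0
```

Emit:
{"name": "servo_tool", "arguments": {
  "targets": [
    {"angular": [0, 0, 0], "xyz": [0, 0.5, 0], "claw": 0},
    {"angular": [0, 0, 0], "xyz": [0, 0.7, 0], "claw": 0},
    {"angular": [0, 0, 0], "xyz": [0, 0.7, 0], "claw": 0},
    {"angular": [0, 0, 0], "xyz": [0, 0.7, 0], "claw": 0},
    {"angular": [0, 0, 0], "xyz": [0, 0.7, 0], "claw": 0},
    {"angular": [0, 0, 0], "xyz": [0, 0.7, 0], "claw": 0},
    {"angular": [0, 0, 0], "xyz": [0, 0.7, 0], "claw": 0},
    {"angular": [0, 0, 0], "xyz": [0, 0.7, 0], "claw": 0},
    {"angular": [0, 0, 0], "xyz": [0, 0.7, 0], "claw": 0},
    {"angular": [0, 0, 0], "xyz": [0, 0.7, 0], "claw": 0},
    {"angular": [0, 0, 0], "xyz": [0, 0.7, 0], "claw": 0},
    {"angular": [0, 0, 0], "xyz": [0, 0.7, 0], "claw": 0},
    {"angular": [0, 0, 0], "xyz": [0, 0.3, 0], "claw": 0},
    {"angular": [0, 0, 0], "xyz": [0, 0, 0], "claw": 0}
  ]
}}

```text
t: 17.4
eef_pos: [0.4698, -0.2801, 0.1407]
ee_rot: [3.141, 0.0, -2.953]
force: [0.1, -0.3, 0.5]
width: 0.0002
gripper_force: 0.0
```

Run:
```python
from h import *
delta([*at(C,CY,-.110,.010),.1055])
f=grab('scene');cv2.imwrite('pics/k1.png',cv2.resize(f['color'][110:290,120:260],None,fx=3.3,fy=3.3,interpolation=cv2.INTER_CUBIC))
```

```text
tcp [ 0.4698 -0.2801  0.1407] shift cm [-0.01  3.46  3.52] F [ 0.1 -0.3  0.5] M [-0.    0.04 -0.02] t 17.4 w 0.00020114762221030752 0.0
```

View pics/k1.png

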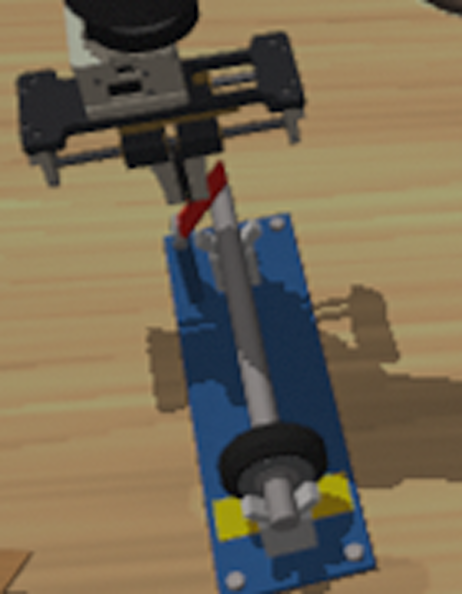

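The flap, at about (203,200) in the crop, is past upright and folding over the tube ahead of the fingertips. I'll continue along the arc and down.

Emit:
{"name": "servo_tool", "arguments": {
  "targets": [
    {"angular": [0, 0, 0], "xyz": [0, 0.4, 0.3], "claw": 0},
    {"angular": [0, 0, 0], "xyz": [0, 0.4, 0.4], "claw": 0},
    {"angular": [0, 0, 0], "xyz": [0, 0.4, 0.4], "claw": 0},
    {"angular": [0, 0, 0], "xyz": [0, 0.4, 0.4], "claw": 0},
    {"angular": [0, 0, 0], "xyz": [0, 0.4, 0.4], "claw": 0},
    {"angular": [0, 0, 0], "xyz": [0, 0.4, 0.4], "claw": 0},
    {"angular": [0, 0, 0], "xyz": [0, 0.4, 0.4], "claw": 0},
    {"angular": [0, 0, 0], "xyz": [0, 0.4, 0.4], "claw": 0},
    {"angular": [0, 0, 0], "xyz": [0, 0.3, 0.3], "claw": 0},
    {"angular": [0, 0, 0], "xyz": [0, 0, 0], "claw": 0},
    {"angular": [0, 0, 0], "xyz": [0, 0, 0], "claw": 0}
  ]
}}

```text
t: 18.55
eef_pos: [0.4634, -0.2462, 0.1067]
ee_rot: [3.142, -0.0, -2.954]
force: [0.3, 0.1, 0.3]
width: 0.0002
gripper_force: 0.0
```

Emit:
{"name": "servo_tool", "arguments": {
  "targets": [
    {"angular": [0, 0, 0], "xyz": [0, 0, 0.1], "claw": 0},
    {"angular": [0, 0, 0], "xyz": [0, 0, 0.05], "claw": 0},
    {"angular": [0, 0, 0], "xyz": [0, 0, 0], "claw": 0},
    {"angular": [0, 0, 0], "xyz": [0, 0, 0], "claw": 0}
  ]
}}

```text
t: 18.95
eef_pos: [0.4633, -0.2463, 0.1052]
ee_rot: [-3.142, 0.0, -2.954]
force: [-0.4, -1.3, -0.1]
width: 0.0005
gripper_force: 0.0
```

Emit:
{"name": "servo_tool", "arguments": {
  "targets": [
    {"angular": [0, 0, 0], "xyz": [0, 0, 0.05], "claw": 0},
    {"angular": [0, 0, 0], "xyz": [0, 0, 0.05], "claw": 0},
    {"angular": [0, 0, 0], "xyz": [0, 0, 0], "claw": 0},
    {"angular": [0, 0, 0], "xyz": [0, 0, 0], "claw": 0}
  ]
}}

```text
t: 19.35
eef_pos: [0.4634, -0.2463, 0.1047]
ee_rot: [-3.141, 0.0, -2.954]
force: [-0.9, 1.1, 4.4]
width: 0.0005
gripper_force: 2.8
```

Emit:
{"name": "servo_tool", "arguments": {
  "targets": [
    {"angular": [0, 0, 0], "xyz": [0, 0, 0.05], "claw": 0},
    {"angular": [0, 0, 0], "xyz": [0, 0, 0], "claw": 0},
    {"angular": [0, 0, 0], "xyz": [0, 0, 0], "claw": 0}
  ]
}}

```text
t: 19.65
eef_pos: [0.4634, -0.2463, 0.1046]
ee_rot: [-3.141, 0.0, -2.953]
force: [-2.8, 3.4, 9.4]
width: 0.0002
gripper_force: 4.8
```

It reached a hard stop at TCP 104.6 mm, which is the shut height. I'll retract and check.

Emit:
{"name": "servo_tool", "arguments": {
  "targets": [
    {"angular": [0, 0, 0], "xyz": [0, 0, -0.3], "claw": 0},
    {"angular": [0, 0, 0], "xyz": [0, 0, -1], "claw": 0},
    {"angular": [0, 0, 0], "xyz": [0, 0, -2], "claw": 0},
    {"angular": [0, 0, 0], "xyz": [0, 0, -3], "claw": 0},
    {"angular": [0, 0, 0], "xyz": [0, 0, -4], "claw": 0},
    {"angular": [0, 0, 0], "xyz": [0, 0, -4], "claw": 0},
    {"angular": [0, 0, 0], "xyz": [0, -2, -2], "claw": 0},
    {"angular": [0, 0, 0], "xyz": [0, -4, 0], "claw": 0},
    {"angular": [0, 0, 0], "xyz": [0, -4, 0], "claw": 0},
    {"angular": [0, 0, 0], "xyz": [0, -4, 0], "claw": 0},
    {"angular": [0, 0, 0], "xyz": [0, -4, 0], "claw": 0},
    {"angular": [0, 0, 0], "xyz": [0, -2, 0], "claw": 0},
    {"angular": [0, 0, 0], "xyz": [0, 0, 0], "claw": 0},
    {"angular": [0, 0, 0], "xyz": [0, 0, 0], "claw": 0}
  ]
}}

```text
t: 21.05
eef_pos: [0.5003, -0.4429, 0.2664]
ee_rot: [3.141, -0.001, -2.955]
force: [0.5, 0.8, 0.5]
width: 0.0003
gripper_force: 0.0
```

```bash
python3 q.py | head -4
```

```text
turn deg (tool) [ 0.04 -0.03 -0.07]
tcp [ 0.5003 -0.4429  0.2664] shift cm [-0.05  9.52 11.64] F [0.5 0.8 0.5] M [0.05 0.07 0.05] t 21.05 w 0.0002555357774059108 0.0
top red box px [[350.0, 249.0], [359.0, 249.0], [359.0, 257.0], [350.0, 257.0]]
0.0 [[350.1, 257.6], [348.7, 250.4]]
```

View pics/p4.png

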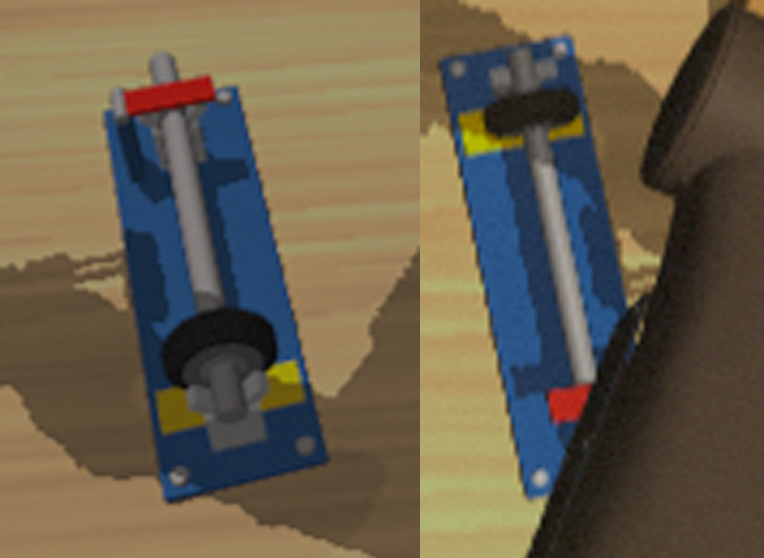

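The flap, at about (168,96) in the left crop, lies flat across the tube. Its tip is at top-picture column 350, which matches the shut position. The axle is still seated, with the wheel over the band, and the arm is clear.

```bash
python3 -c "
from h import *
print(order.job_done())"
```

```text
the job is handed in; nothing more can be done
None
```

The job is handed in at about 21 s of the 64 s allowed: the axle was carried over level and sits in both cradle saddles with its wheel over the yellow band, the red keeper flap is pushed fully shut, and none of the bystander items were touched.

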